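# Dock the blue gauge plate on its sloped pin rest

### The arm

A 6-joint arm with a two-finger parallel gripper is mounted at the origin on the work surface. World frame = base frame: x ahead of the robot, y to its left, z up, the work surface at z = 0. Lengths are in mm, angles in rad, forces in N, time in s.
With the tool pointing down it reaches from about 400 to 925 mm from the base axis. Payload 12.5 kg.
Tool frame: the origin (TCP) lies at the very end of the fingers, on their centre line; the grasp point (between the pads) lies grip_depth behind it (grip_depth is the distance from the TCP to the grasp point, in mm); z points along the fingers, y is the line along which they close (so a half turn about z gives the same grasp; the last joint's range is limited). The gripper opens to 95 mm and grips with 3 to 60 N. Pads are 20 mm wide; open, the fingers measure 119 mm over their backs; the gripper's body (75 mm by 180 mm) begins 59 mm behind the grasp point.
Start: joints at [1.16, 0.491, 1.559, -0, 1.092, -0.106], TCP at [187.547, 596.215, 214.661] pointing down, gripper open.
Joint ranges: [-3.1, 3.1], [-0.84, 2.19], [0.05, 2.79], [-1.13, 4.28], [0.06, 2.93], [-2.69, 2.69]. Speed limits (rad/s): [2.22, 2.22, 2.79, 3.14, 3.14, 3.14].

### API

Orientations are given as [roll, pitch, yaw] about the fixed x, y, z axes, in that order (R = Rz(yaw) Ry(pitch) Rx(roll)).
In Python, from cell import state, read_camera, job_done, grip_depth gives the robot as it stands.
- The arm moves only by the tool drive_tool, never from a script. Its argument "targets" is a list of rows, each an object with "jaw": the opening, from 0 (shut) to 1 (fully open); "travel": the shift along the tool's x, y, z in m, a list of three; "twist": the turn about the tool's z in rad. In form: [{"jaw": jaw, "travel": [tx, ty, tz], "twist": twist}, ...]. A call has 1 to 8 rows; each row is the pose to reach, as a shift and turn from the pose commanded when the call began, along the tool's axes at that moment; what a row does not reach only later rows make up. A row lasts 1/12 s, in which the tool goes at most 41.7 mm and 7.16 degrees, less where a joint would pass 70% of its speed; a pose out of reach is approached as far as the arm can. A call with a gripper value outside its range is refused whole. The fingers move at their own pace and stop on an object; the grip force is fixed at half the most. Time passes only in rows, so rows that repeat a pose let the fingers close. It gives the time, the measured TCP pose, the force, the opening and the grip force at its end, in the units of the state.
- state(): the state, without advancing time (a new reading comes with each control period).
- read_camera(name): name is "side" or "top" or "wrist"; returns a dict with "frame" (400x640x3 uint8, red, green, blue), "fx", "fy", "cx", "cy" (pixels), "R" (3x3) and "t" (3): a world point X has camera coordinates R X + t. Camera axes: x right, y down, z forward; pixel columns grow to the right and rows downward; lengths in mm; the calibration is good to about 2 mm. The wrist camera is an equidistant fisheye: a pixel r from the principal point sees the ray r / f radians off the axis. A picture is of the moment at which its call begins. There is no depth.
- job_done(): hands the job in; it is judged then, once.
The state is a dict: "t": time; "joints": joint angles; "qvel": joint speeds; "tau": joint torques, N m; "eef_pos": TCP position; "tcp_rot": TCP orientation; "ft_force": force on the tool from outside, world axes, zero at the start; "moment": the same for the moment, N m; "opening": opening from 0.0 (shut) to 1.0 (fully open); "grip_force": force on a finger pad.
Only numpy, scipy, OpenCV 4.12 (cv2) and the standard library are available. Lean on these libraries where they do the work, as an engineer would, in place of code of your own. Each camera call takes 0.05 s, during which the arm holds its last target. There are 200 camera calls.

### The job

Turn the blue gauge plate end for end, tilt it to match the sloped rest and lay it there while still holding it: long edge against the yellow ledge, hole end at the pin's end, but the hole still two or three centimetres past the red pin, toward that end of the rest, so that the plate sits propped on the pin, then let go. Then nudge the plate along the ledge until its hole drops over the pin and it lies flat, and leave it there. Do not knock the bolt stand with the plate, and leave the other things on the counter where they are.

Things in the scene. Friction and masses are not known exactly. Their poses are not given: they have to be found in the camera images.
- plate_knob (a point): Centre of the black square knob (28 x 28 mm, 44 mm tall) on the middle of the loose blue metal plate, 0.4 kg, 80 mm (its x) by 170 mm (y) by 8 mm thick. This point is 30 mm above the underside; z is the plate's upward normal. The knob can be gripped across either pair of sides. At the start the plate lies flat on the counter, hole end pointing roughly opposite to the way it must point on the rest.
- plate_hole (a point): Centre of the plate's round through hole, 23 mm wide, at the level of the plate's underside: 52 mm from the knob's axis toward the plate's +y end and 12 mm toward its -x long edge (28 mm from that edge). Axes as the plate's.
- rest_face: Sloped face of the fixed rest. Origin at its centre, 60 mm above the counter; 130 mm up the slope (x, away from the robot) by 250 mm (y, level), inclined 28 degrees; z is the normal, leaning to the robot. A yellow ledge 16 mm high runs along the lower edge, inner side at x = -52 mm. Docked, the plate's axes are parallel to these, its -x edge at the ledge and the knob's axis at x = -12, y = 0 mm.
- pin_foot (a point): Foot, on the sloped face, of the fixed red-painted steel locating pin: 16 mm thick and 10 mm tall along the face's normal, with its top 4 mm coned to 10 mm. It lies at x = -24 mm, y = +52 mm of the face. Once the hole is over it, the pin blocks further sliding. Axes as the face's.
- rest: The whole fixed rest: a grey stand on a 160 x 250 mm base plate, carrying the sloped face and pin. Origin under its centre on the counter, x pointing up the slope.
- plate: The same blue plate, origin at the middle of its underside.
- bolt_stand: Fixed orange block 70 x 130 mm (x, y) by 30 mm with two upright steel bolts, 115 mm tall in all; origin under its centre on the counter. Not to be struck with the plate.
- wrench_head: Loose chrome torque wrench head, about 115 mm long (x) and 54 mm tall; origin on its underside. Bystander.
- bolt_cap: Loose yellow polymer bolt cap, 72 mm wide and 58 mm tall; origin under its centre. Bystander.
- hex_nut: Loose silver hex nut, 75 mm across flats and 38 mm tall; origin under its centre. Bystander.
- spacer: Loose steel spacer tube, 72 mm wide and 50 mm tall; origin under its centre. Bystander.
- paste_jar: Loose white jar with a red cap, 72 mm wide and 85 mm tall; origin under its centre. Bystander.
There are look-alikes about, which are no part of the job. Of the things that look like the plate, the largest one is meant.

How it is judged:
By the outcome, as a careful person would: the job done as asked, in the order asked, and still so for the second after the job is handed in, with the robot touching nothing.
It also fails if it takes over 54 s, if anything falls off the work surface, if the arm or the gripper's body presses on something with over 40 N, if the wrist force passes 120 N, or if a joint passes its speed limit or range.

## Working session

There is one attempt and no reset: what is moved stays moved. The work goes in short steps, Python scripts to look and compute and a tool call to move; the robot and the scene stay as the last step left them, time stands still between calls to the robot, and variables do not carry over. Pictures are saved under pics/ and viewed, at most 10 in all, crops included, and the job is handed in when it is done.

Besides the shell and the picture viewer there is one more tool, called as a command line: name --argument value ..., lists and objects as JSON in quotes. drive_tool: Moves the arm, as the interface text tells. Its arguments: {"type":"object","properties":{"targets":{"type":"array"}},"required":["targets"]}

```bash
ls; mkdir -p pics; python3 - <<'E'
from cell import *
import cv2,numpy as np
print(state(), grip_depth if not callable(grip_depth) else grip_depth())
for n in ["top","side"]:
    c=read_camera(n); cv2.imwrite(f"pics/{n}0.png",cv2.cvtColor(c["frame"],cv2.COLOR_RGB2BGR))
    print(n,c["fx"],c["cx"],c["cy"],np.round(c["R"],3).tolist(),c["t"])
E
```

```text
pics
{'t': 0.0, 'joints': array([ 1.16041178e+00,  4.91539588e-01,  1.55948213e+00, -6.50563894e-06,
        1.09172774e+00, -1.05598795e-01]), 'qvel': array([-9.51501003e-05, -2.34798284e-03, -5.91710195e-04, -8.91750158e-04,
       -5.15343142e-04,  9.40951128e-04]), 'tau': array([-8.99484075e-04, -6.12616253e+01, -2.58189833e+01,  6.91251713e-02,
        4.82016010e-02, -9.91613797e-05]), 'eef_pos': array([187.42697062, 595.95370849, 214.06291284]), 'tcp_rot': array([-3.14044168e+00, -1.16193287e-04,  2.83680984e+00]), 'ft_force': array([-0.19323443, -0.34918213, -0.75790358]), 'moment': array([-0.00495891, -0.06633014,  0.00376518]), 'grip_force': 0.0, 'opening': 0.9996168971932133} 18.8
top 475.3298849389616 323.0779744278463 200.07925664936002 [[-0.061, -0.998, 0.004], [-0.974, 0.059, -0.217], [0.216, -0.017, -0.976]] [  33.57567053  532.61558627 1529.59293022]
side 431.9264699562603 322.098710998663 196.74385500395485 [[0.719, -0.695, 0.01], [-0.482, -0.509, -0.713], [0.501, 0.508, -0.701]] [-370.15114114  316.8539578  1141.65907449]
```

View pics/top0.png

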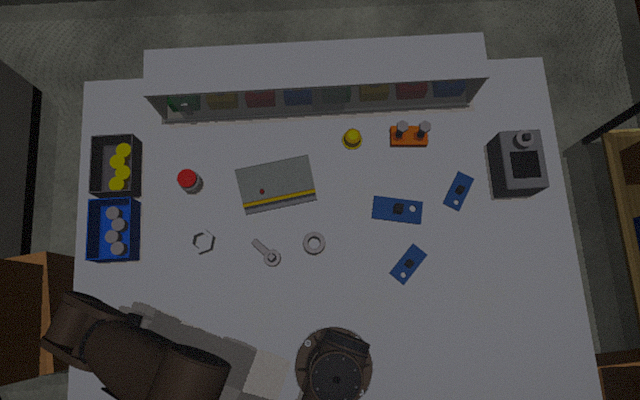

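View pics/side0.png

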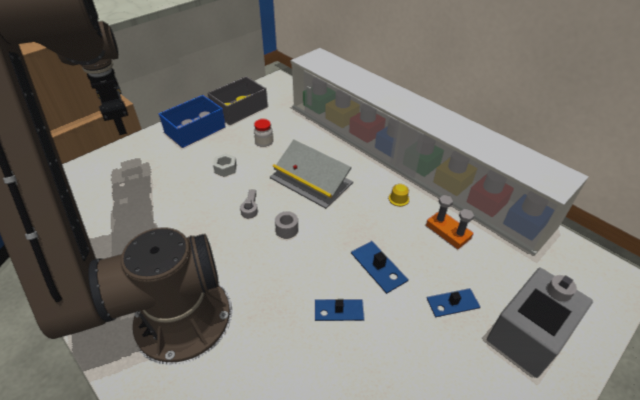

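The plate is the large blue one at top (397,209), with its hole at (412,211) toward −y. The rest is at (277,185), its pin at (262,191) on the +y end. The bolt stand is at (409,135). The other two blue plates are smaller look-alikes.

```bash
cat > h.py <<'E'
from cell import *
import cv2,numpy as np
from scipy.spatial.transform import Rotation as Ro
def ray(c,p):
    R=np.array(c["R"]);C=-R.T@c["t"];d=R.T@np.array([(p[0]-c["cx"])/c["fx"],(p[1]-c["cy"])/c["fy"],1]);return C,d
def onz(c,p,z):
    C,d=ray(c,p);return C+d*(z-C[2])/d[2]
def tri(c1,p1,c2,p2):
    A,d=ray(c1,p1);B,e=ray(c2,p2);d/=np.linalg.norm(d);e/=np.linalg.norm(e)
    s=np.linalg.lstsq(np.c_[d,-e],B-A,rcond=None)[0];P=A+s[0]*d;Q=B+s[1]*e;return (P+Q)/2,np.linalg.norm(P-Q)
def big(m,box=None):
    m=m.astype(np.uint8)
    if box: k=np.zeros_like(m);x0,y0,x1,y1=box;k[y0:y1,x0:x1]=1;m=m*k
    cs=cv2.findContours(m,cv2.RETR_EXTERNAL,cv2.CHAIN_APPROX_NONE)[0];return max(cs,key=cv2.contourArea)
def hsv(c): return cv2.cvtColor(c["frame"],cv2.COLOR_RGB2HSV)
def cen(m,box):
    x0,y0,x1,y1=box;v,u=np.nonzero(m[y0:y1,x0:x1]);return np.array([u.mean()+x0,v.mean()+y0]),len(u)
E
python3 - <<'E'
from h import *
T=read_camera("top");S=read_camera("side")
for n,c,b,rb,yb in [("top",T,(365,185,430,232),(252,183,272,199),(235,170,322,222)),("side",S,(340,230,420,300),(285,158,302,175),(265,150,340,200))]:
    H=hsv(c);h,s,v=[H[...,i].astype(int) for i in range(3)]
    blue=(h>98)&(h<125)&(s>120)
    q=big(blue,b); r=cv2.minAreaRect(q); P=np.array([onz(c,p,8)[:2] for p in q[:,0]],np.float32)
    w=cv2.minAreaRect(P);print(n,"plate",np.round(w[0]),np.round(w[1]),w[2],cv2.boxPoints(w).round().tolist())
    kn,_=cen((v<45).astype(int),b);print(" knob px",kn,onz(c,kn,30).round())
    m=np.zeros(h.shape,np.uint8);cv2.drawContours(m,[cv2.convexHull(q)],-1,1,-1);m=cv2.erode(m,np.ones((3,3)))
    hp,k=cen((m>0)&(s<110)&(v>70),b);print(" hole",hp,k,onz(c,hp,4).round())
    red=((h<8)|(h>172))&(s>110)
    rp,k=cen(red,rb);print(" pin",rp,k,onz(c,rp,54).round())
    yel=(h>20)&(h<34)&(s>140);y=big(yel,yb);w=cv2.minAreaRect(y);print(" ledge",w)
    bp=cv2.boxPoints(w);print(np.array([onz(c,p,48) for p in bp]).round().tolist())
    if n=="top":t=(kn,rp)
    else: print("tri knob",tri(T,t[0],S,kn),"pin",tri(T,t[1],S,rp))
    o=(h>3)&(h<18)&(s>180)&(v>100)
    bb=(380,110,440,155) if n=="top" else (415,195,480,250)
    w=cv2.minAreaRect(np.array([onz(c,p,20)[:2] for p in big(o,bb)[:,0]],np.float32));print(" stand",w)
ims=[cv2.resize(T["frame"][150:220,225:325],None,fx=7,fy=7),]
cv2.imwrite("pics/rest.png",cv2.cvtColor(ims[0],cv2.COLOR_RGB2BGR))
E
```

```text
top plate [ 497. -251.] [167.  78.] 79.03526306152344 [[442.0, -325.0], [519.0, -340.0], [551.0, -176.0], [474.0, -161.0]]
 knob px [397.84782609 208.13043478] [ 497. -251.   30.]
 hole [411.97222222 208.30555556] 36 [ 498. -304.    4.]
 pin [261.46666667 191.13333333] 15 [578. 206.  54.]
 ledge ((278.52459716796875, 197.6160125732422), (3.794362783432007, 72.98220825195312), 78.02386474609375)
[[541.0, 272.0, 48.0], [579.0, 30.0, 48.0], [566.0, 28.0, 48.0], [528.0, 269.0, 48.0]]
 stand ((760.8810424804688, -316.87109375), (121.54566192626953, 63.486019134521484), 86.55994415283203)
side plate [ 498. -253.] [167.  78.] 79.07264709472656 [[444.0, -328.0], [520.0, -343.0], [552.0, -179.0], [475.0, -164.0]]
 knob px [379.19607843 260.47712418] [ 499. -252.   30.]
 hole [392.875      276.22916667] 48 [ 502. -305.    4.]
 pin [294.63636364 166.45454545] 11 [579. 204.  54.]
 ledge ((301.8405456542969, 180.3567657470703), (65.34832000732422, 3.3791890144348145), 27.897274017333984)
[[527.0, 263.0, 48.0], [541.0, 272.0, 48.0], [579.0, 23.0, 48.0], [566.0, 17.0, 48.0]]
tri knob (array([ 497.78607869, -251.63377539,   30.05062325]), np.float64(2.7065822815959257)) pin (array([578.93464118, 205.44694433,  53.3804802 ]), np.float64(1.9925439412846655))
 stand ((762.26025390625, -316.8290710449219), (131.50341796875, 74.04269409179688), 85.78726959228516)
```

View pics/rest.png

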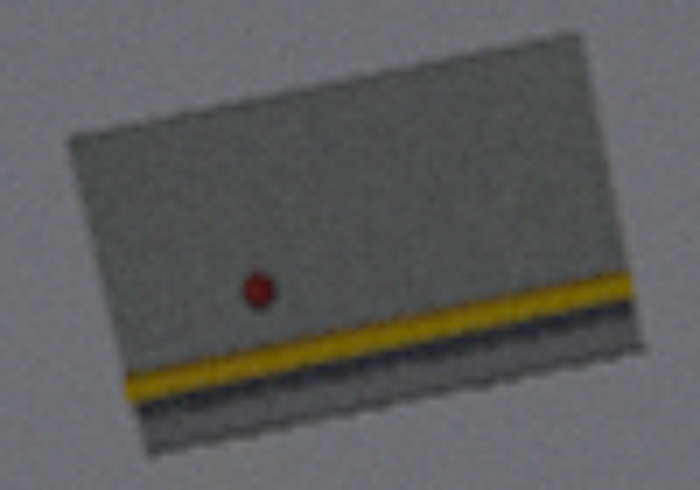

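The crop shows the clean face with the red pin at crop (259,291), top image (262,191.5), and the ledge below it. The measured points agree with the given sizes and heights.

The tool can only stay vertical. So I'll grip the knob across the plate's y sides and pivot the plate in the fingers against the face.

```bash
cat >> h.py <<'E'
psi=np.radians(8.9);a=np.radians(28)
ux=np.array([np.cos(psi)*np.cos(a),np.sin(psi)*np.cos(a),np.sin(a)]);uy=np.array([-np.sin(psi),np.cos(psi),0]);un=np.cross(ux,uy)
pin=np.array([578.6,205.4,53.2])-5*un
F0=pin+24*ux-52*uy
def face(x,y,n): return F0+x*ux+y*uy+n*un
def go(P,yaw=None,cur=None,rot=None):
    s=state();rot=s["tcp_rot"] if rot is None else rot;cur=s["eef_pos"] if cur is None else np.array(cur)
    M=Ro.from_euler("xyz",rot).as_matrix();d=M.T@(np.array(P)-cur)/1000
    tw=0 if yaw is None else -((np.radians(yaw)-rot[2]+np.pi)%(2*np.pi)-np.pi)
    print("to",np.round(P,1),"travel",d.round(4).tolist(),"twist",round(tw,4))
E
python3 -c "
from h import *
print(F0,pin)
go([480,250,214.7],168.95);go([497.5,-251.5,120],168.95,[480,250,214.7],[np.pi,0,np.radians(168.95)])"
```

```text
[609.89963825 157.66767553  60.05257954] [580.91909531 205.76316063  48.78526204]
to [480.  250.  214.7] travel [-0.3829, -0.2424, -0.0003] twist -0.1119
to [ 497.5 -251.5  120. ] travel [-0.1133, -0.4888, 0.0947] twist -0.0
```

drive_tool --targets '[{"jaw":1,"travel":[-0.383,-0.242,0],"twist":-0.112},{"jaw":1,"travel":[-0.383,-0.242,0],"twist":-0.112},{"jaw":1,"travel":[-0.383,-0.242,0],"twist":-0.112},{"jaw":1,"travel":[-0.383,-0.242,0],"twist":-0.112},{"jaw":1,"travel":[-0.383,-0.242,0],"twist":-0.112},{"jaw":1,"travel":[-0.383,-0.242,0],"twist":-0.112},{"jaw":1,"travel":[-0.383,-0.242,0],"twist":-0.112},{"jaw":1,"travel":[-0.383,-0.242,0],"twist":-0.112}]'

```text
t: 0.87
eef_pos: [403.8, 340.1, 214.7]
tcp_rot: [3.141, 0.0, 2.949]
ft_force: [0.7, 0.9, 0.6]
opening: 0.999
grip_force: 0.0
```

```bash
python3 -c "
from h import *
s=state();print(s['eef_pos'],s['tcp_rot'],s['qvel'].round(2))
go([497.5,-251.5,120],168.95)"
```

```text
[403.81798055 340.05162807 214.71451252] [3.14143472e+00 7.64545278e-05 2.94891424e+00] [-0.95 -0.02  0.03 -0.   -0.02 -0.94]
to [ 497.5 -251.5  120. ] travel [-0.2052, -0.5627, 0.0946] twist 0.0002
```

drive_tool --targets '[{"jaw":1,"travel":[-0.205,-0.563,0.05],"twist":0},{"jaw":1,"travel":[-0.205,-0.563,0.05],"twist":0},{"jaw":1,"travel":[-0.205,-0.563,0.05],"twist":0},{"jaw":1,"travel":[-0.205,-0.563,0.05],"twist":0},{"jaw":1,"travel":[-0.205,-0.563,0.05],"twist":0},{"jaw":1,"travel":[-0.205,-0.563,0.05],"twist":0},{"jaw":1,"travel":[-0.205,-0.563,0.05],"twist":0},{"jaw":1,"travel":[-0.205,-0.563,0.05],"twist":0}]'

```text
t: 1.53
eef_pos: [454.5, 11.7, 186.9]
tcp_rot: [3.141, 0.0, 2.949]
ft_force: [1.7, 0.4, 0.4]
opening: 0.998
grip_force: 0.0
```

```bash
python3 -c "
from h import *
go([497.5,-251.5,130],168.95)"
```

```text
to [ 497.5 -251.5  130. ] travel [-0.0926, -0.2501, 0.0569] twist 0.0001
```

drive_tool --targets '[{"jaw":1,"travel":[-0.0926,-0.25,0.057],"twist":0},{"jaw":1,"travel":[-0.0926,-0.25,0.057],"twist":0},{"jaw":1,"travel":[-0.0926,-0.25,0.057],"twist":0},{"jaw":1,"travel":[-0.0926,-0.25,0.057],"twist":0},{"jaw":1,"travel":[-0.0926,-0.25,0.057],"twist":0},{"jaw":1,"travel":[-0.0926,-0.25,0.057],"twist":0},{"jaw":1,"travel":[-0.0926,-0.25,0.057],"twist":0},{"jaw":1,"travel":[-0.0926,-0.25,0.057],"twist":0}]'

```text
t: 2.2
eef_pos: [497.7, -253.5, 128.5]
tcp_rot: [-3.141, -0.0, 2.945]
ft_force: [-0.1, 0.4, -0.5]
opening: 1.001
grip_force: 0.0
```

```bash
python3 - <<'E'
from h import *
c=read_camera("wrist");cv2.imwrite("pics/w1.png",cv2.cvtColor(c["frame"],cv2.COLOR_RGB2BGR))
s=state();print(s["eef_pos"],s["tcp_rot"],s["joints"].round(2));print(c["fx"],c["cx"],c["cy"],-np.array(c["R"]).T@c["t"],np.round(c["R"],2).tolist())
go([497.5,-251.5,16.2],168.95)
E
```

```text
[ 497.32857316 -251.32142243  128.88613307] [ 3.14110667e+00 -1.03977265e-03  2.94585512e+00] [-0.59  0.5   1.82  0.    0.82 -1.96]
309.70691628693146 318.70798758513564 202.43617907579605 [ 416.52026949 -237.59079464  299.93186558] [[0.19, 0.98, -0.0], [0.94, -0.19, 0.29], [0.28, -0.06, -0.96]]
to [ 497.5 -251.5   16.2] travel [-0.0003, -0.0002, 0.1127] twist -0.0029
```

View pics/w1.png

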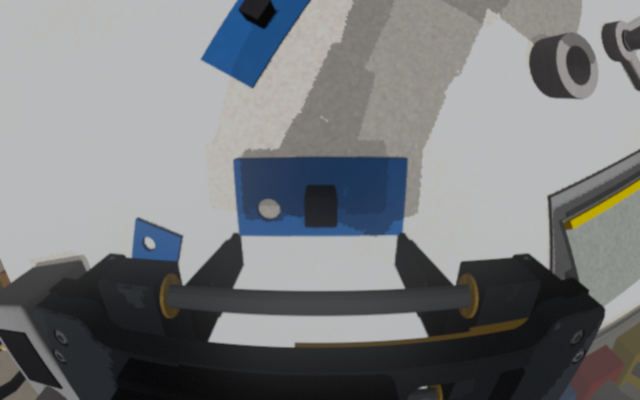

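The wrist view shows the knob at (320,205), centred between the fingertips. The plate is square to the jaws and the hole is at (268,208). Descending.

drive_tool --targets '[{"jaw":1,"travel":[0,0,0.03],"twist":-0.003},{"jaw":1,"travel":[0,0,0.06],"twist":-0.003},{"jaw":1,"travel":[0,0,0.085],"twist":-0.003},{"jaw":1,"travel":[0,0,0.105],"twist":-0.003},{"jaw":1,"travel":[0,0,0.113],"twist":-0.003},{"jaw":0.1,"travel":[0,0,0.113],"twist":-0.003},{"jaw":0,"travel":[0,0,0.113],"twist":-0.003},{"jaw":0,"travel":[0,0,0.113],"twist":-0.003}]'

```text
t: 2.92
eef_pos: [498.2, -249.4, 18.2]
tcp_rot: [-3.141, 0.002, 2.952]
ft_force: [0.1, -0.3, 0.4]
opening: 0.849
grip_force: 0.0
```

drive_tool --targets '[{"jaw":0,"travel":[0,0,0],"twist":0},{"jaw":0,"travel":[0,0,0],"twist":0},{"jaw":0,"travel":[0,0,0],"twist":0},{"jaw":0,"travel":[0,0,0],"twist":0}]'

```text
t: 3.25
eef_pos: [497.8, -249.5, 17.4]
tcp_rot: [-3.141, 0.001, 2.952]
ft_force: [-0.7, 0.4, -0.1]
opening: 0.564
grip_force: 0.0
```

```bash
python3 - <<'E'
from h import *
s=state();print(s["t"],s["eef_pos"],s["tcp_rot"],s["opening"]*95,s["grip_force"],s["ft_force"])
E
```

```text
3.25 [ 497.77014214 -249.50748552   17.36390052] [-3.14140030e+00  6.70755651e-04  2.95177679e+00] 53.59338822450231 0.0 [-0.7414987   0.38815408 -0.07130245]
```

drive_tool --targets '[{"jaw":0,"travel":[0,-0.0015,0.001],"twist":0},{"jaw":0,"travel":[0,-0.0015,0.001],"twist":0},{"jaw":0,"travel":[0,-0.0015,0.001],"twist":0},{"jaw":0,"travel":[0,-0.0015,0.001],"twist":0},{"jaw":0,"travel":[0,-0.0015,0.001],"twist":0},{"jaw":0,"travel":[0,-0.0015,0.001],"twist":0},{"jaw":0,"travel":[0,-0.0015,0.001],"twist":0},{"jaw":0,"travel":[0,-0.0015,0.001],"twist":0}]'

```text
t: 3.92
eef_pos: [497.4, -251.0, 15.8]
tcp_rot: [3.142, 0.0, 2.952]
ft_force: [-1.3, -2.0, -1.5]
opening: 0.292
grip_force: 30.0
```

```bash
python3 - <<'E'
from h import *
s=state();print(s["t"],s["eef_pos"],s["tcp_rot"],s["opening"]*95,s["grip_force"],s["ft_force"])
M=Ro.from_euler("xyz",s["tcp_rot"]).as_matrix();print(M.round(3))
E
```

```text
3.9167 [ 497.35549308 -250.96716866   15.81992594] [3.14155417e+00 2.25316446e-05 2.95177766e+00] 27.753834936695817 29.999622702598572 [-1.31852504 -1.95779935 -1.48917267]
[[-0.982  0.189  0.   ]
 [ 0.189  0.982  0.   ]
 [-0.     0.    -1.   ]]
```

drive_tool --targets '[{"jaw":0,"travel":[0,0,-0.03],"twist":0},{"jaw":0,"travel":[0,0,-0.06],"twist":0},{"jaw":0,"travel":[0,0,-0.09],"twist":0},{"jaw":0,"travel":[0,0,-0.12],"twist":0},{"jaw":0,"travel":[0,0,-0.14],"twist":0},{"jaw":0,"travel":[0,0,-0.15],"twist":0},{"jaw":0,"travel":[0,0,-0.15],"twist":0}]'

```text
t: 4.5
eef_pos: [497.8, -251.1, 167.5]
tcp_rot: [-3.141, 0.003, 2.952]
ft_force: [-0.8, 0.4, -4.2]
opening: 0.294
grip_force: 30.0
```

```bash
python3 - <<'E'
from h import *
s=state();print(s["eef_pos"],s["opening"]*95,s["ft_force"])
A=face(6,-45,34.6)-[0,0,18.8];print(A)
go([A[0],A[1],165.],8.9)
E
```

```text
[ 497.81272676 -251.08282175  167.45275652] 27.918120238288225 [-0.76655955  0.43855759 -4.21731169]
[606.04736679 111.51601696  74.61939563]
to [606.  111.5 165. ] travel [-0.0379, 0.3765, 0.0022] twist 2.7966
```

drive_tool --targets '[{"jaw":0,"travel":[-0.005,0.047,0],"twist":0.116},{"jaw":0,"travel":[-0.01,0.094,0],"twist":0.233},{"jaw":0,"travel":[-0.014,0.141,0],"twist":0.35},{"jaw":0,"travel":[-0.019,0.188,0],"twist":0.466},{"jaw":0,"travel":[-0.024,0.235,0],"twist":0.58},{"jaw":0,"travel":[-0.029,0.282,0],"twist":0.7},{"jaw":0,"travel":[-0.033,0.33,0],"twist":0.816},{"jaw":0,"travel":[-0.038,0.3765,0],"twist":0.93}]'

```text
t: 5.17
eef_pos: [585.7, 47.4, 163.8]
tcp_rot: [-3.139, -0.002, 2.031]
ft_force: [0.9, -0.9, -3.5]
opening: 0.289
grip_force: 30.0
```

```bash
python3 - <<'E'
from h import *
s=state();print(s["eef_pos"],s["opening"]*95,s["ft_force"],s["joints"])
A=face(6,-45,34.6)-[0,0,18.8]
go([A[0],A[1],165.],8.9)
E
```

```text
[585.67730923  47.36162413 163.75839072] 27.48317575281318 [ 0.91352744 -0.86831942 -3.46552983] [-3.17647212e-02  4.94595913e-01  1.70812787e+00  1.75023271e-04
  9.41940146e-01 -4.91762856e-01]
to [606.  111.5 165. ] travel [0.0484, 0.0467, -0.0013] twist 1.8754
```

drive_tool --targets '[{"jaw":0,"travel":[0.016,0.015,0],"twist":0.116},{"jaw":0,"travel":[0.032,0.03,0],"twist":0.233},{"jaw":0,"travel":[0.048,0.046,0],"twist":0.35},{"jaw":0,"travel":[0.048,0.046,0],"twist":0.466},{"jaw":0,"travel":[0.048,0.046,0],"twist":0.58},{"jaw":0,"travel":[0.048,0.046,0],"twist":0.7},{"jaw":0,"travel":[0.048,0.046,0],"twist":0.816},{"jaw":0,"travel":[0.048,0.046,0],"twist":0.93}]'

```text
t: 5.83
eef_pos: [605.0, 109.0, 163.4]
tcp_rot: [-3.139, 0.002, 1.101]
ft_force: [0.1, -0.6, -2.9]
opening: 0.294
grip_force: 30.0
```

drive_tool --targets '[{"jaw":0,"travel":[0,0,0],"twist":0.12},{"jaw":0,"travel":[0,0,0],"twist":0.24},{"jaw":0,"travel":[0,0,0],"twist":0.36},{"jaw":0,"travel":[0,0,0],"twist":0.48},{"jaw":0,"travel":[0,0,0],"twist":0.6},{"jaw":0,"travel":[0,0,0],"twist":0.72},{"jaw":0,"travel":[0,0,0],"twist":0.84},{"jaw":0,"travel":[0,0,0],"twist":0.9}]'

```text
t: 6.5
eef_pos: [605.0, 108.9, 163.5]
tcp_rot: [-3.141, 0.003, 0.2]
ft_force: [0.1, 0.1, -2.1]
opening: 0.296
grip_force: 30.0
```

```bash
python3 - <<'E'
from h import *
s=state();print(s["eef_pos"],s["tcp_rot"],s["opening"]*95,s["ft_force"],s["joints"])
A=face(6,-45,34.6)-[0,0,18.8]
go([A[0],A[1],95.],8.9)
E
```

```text
[604.97577449 108.93566976 163.4691975 ] [-3.14097649  0.00337515  0.19972557] 28.13993799257935 [ 0.11402813  0.07459809 -2.12907738] [7.06661907e-02 5.30769531e-01 1.63937003e+00 2.13440504e-04
 9.74879483e-01 1.44161789e+00]
to [606.  111.5  95. ] travel [0.0018, -0.0023, 0.0685] twist 0.0444
```

drive_tool --targets '[{"jaw":0,"travel":[0.002,-0.0023,0.025],"twist":0.044},{"jaw":0,"travel":[0.002,-0.0023,0.045],"twist":0.044},{"jaw":0,"travel":[0.002,-0.0023,0.06],"twist":0.044},{"jaw":0,"travel":[0.002,-0.0023,0.069],"twist":0.044},{"jaw":0,"travel":[0.002,-0.0023,0.069],"twist":0.044},{"jaw":0,"travel":[0.002,-0.0023,0.069],"twist":0.044}]'

```text
t: 7.0
eef_pos: [607.0, 111.6, 96.0]
tcp_rot: [-3.141, 0.002, 0.163]
ft_force: [1.6, -0.0, -3.0]
opening: 0.295
grip_force: 30.0
```

drive_tool --targets '[{"jaw":0,"travel":[0,0,0.002],"twist":0},{"jaw":0,"travel":[0,0,0.004],"twist":0},{"jaw":0,"travel":[0,0,0.006],"twist":0},{"jaw":0,"travel":[0,0,0.008],"twist":0},{"jaw":0,"travel":[0,0,0.01],"twist":0},{"jaw":0,"travel":[0,0,0.011],"twist":0},{"jaw":0,"travel":[0,0,0.011],"twist":0}]'

```text
t: 7.58
eef_pos: [607.0, 111.7, 87.4]
tcp_rot: [3.141, -0.0, 0.163]
ft_force: [-7.7, -0.6, 11.1]
opening: 0.292
grip_force: 30.0
```

```bash
python3 - <<'E'
from h import *
s=state();print(s["eef_pos"],s["tcp_rot"],s["opening"]*95,s["ft_force"],s["moment"])
A=face(6,-45,34.6)-[0,0,18.8]
go(A,8.9)
E
```

```text
[606.96901861 111.65755379  87.41962155] [ 3.14148586e+00 -4.99215773e-04  1.62706129e-01] 27.729878185060368 [-7.67272282 -0.62548104 11.0695609 ] [-0.35073819  1.18491559 -0.112403  ]
to [606.  111.5  74.6] travel [-0.0009, -0.0, 0.0128] twist 0.0074
```

drive_tool --targets '[{"jaw":0,"travel":[0,0,0.002],"twist":0.004},{"jaw":0,"travel":[0,0,0.004],"twist":0.007},{"jaw":0,"travel":[0,0,0.005],"twist":0.007},{"jaw":0,"travel":[0,0,0.005],"twist":0.007}]'

```text
t: 7.92
eef_pos: [606.6, 111.6, 82.4]
tcp_rot: [3.141, 0.0, 0.156]
ft_force: [-9.1, -0.8, 11.9]
opening: 0.293
grip_force: 30.0
```

drive_tool --targets '[{"jaw":0,"travel":[0,0,0.002],"twist":0},{"jaw":0,"travel":[0,0,0.004],"twist":0},{"jaw":0,"travel":[0,0,0.005],"twist":0},{"jaw":0,"travel":[0,0,0.005],"twist":0}]'

```text
t: 8.25
eef_pos: [606.6, 111.7, 77.3]
tcp_rot: [3.141, 0.0, 0.156]
ft_force: [-10.0, -0.1, 10.7]
opening: 0.292
grip_force: 30.0
```

```bash
python3 - <<'E'
from h import *
s=state();print(s["eef_pos"],s["tcp_rot"],s["opening"]*95,s["ft_force"],s["moment"])
c=read_camera("wrist");d=read_camera("side")
cv2.imwrite("pics/w2.png",cv2.cvtColor(np.vstack([c["frame"],cv2.resize(d["frame"][130:220,240:384],(640,400))])[:,:],cv2.COLOR_RGB2BGR)[:800][::1])
im=np.hstack([cv2.resize(c["frame"],(400,250)),cv2.resize(d["frame"][130:220,240:384],(400,250))]);cv2.imwrite("pics/w2.png",cv2.cvtColor(im,cv2.COLOR_RGB2BGR))
E
```

```text
[606.6206837  111.65224286  77.29311923] [3.14144130e+00 3.10907510e-04 1.56242211e-01] 27.745129598571793 [-9.98567751 -0.1368529  10.71616893] [-0.39558306  1.30092788  0.15688092]
```

View pics/w2.png

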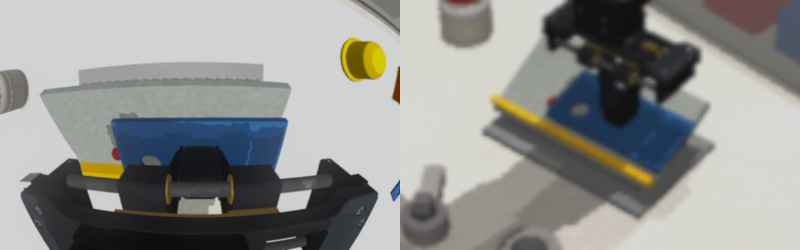

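The composite shows the plate pivoting in the grip on the face. Its hole, at (150,160), points toward the pin at (117,155), which is clear of the plate. Continuing until it lies flat.

drive_tool --targets '[{"jaw":0,"travel":[0,0,0.001],"twist":0},{"jaw":0,"travel":[0,0,0.002],"twist":0},{"jaw":0,"travel":[0,0,0.002],"twist":0}]'

```text
t: 8.6
eef_pos: [606.7, 111.6, 75.3]
tcp_rot: [3.141, 0.0, 0.156]
ft_force: [-8.9, -1.2, 11.0]
opening: 0.295
grip_force: 30.0
```

drive_tool --targets '[{"jaw":0,"travel":[0,0,0.0007],"twist":0},{"jaw":0,"travel":[0,0,0.0015],"twist":0},{"jaw":0,"travel":[0,0,0.0015],"twist":0}]'

```text
t: 8.85
eef_pos: [606.7, 111.6, 73.8]
tcp_rot: [3.141, 0.0, 0.156]
ft_force: [-8.0, 0.1, 11.7]
opening: 0.292
grip_force: 31.3
```

drive_tool --targets '[{"jaw":0,"travel":[0,0,0.0007],"twist":0},{"jaw":0,"travel":[0,0,0.0015],"twist":0},{"jaw":0,"travel":[0,0,0.0015],"twist":0}]'

```text
t: 9.1
eef_pos: [606.8, 111.6, 72.6]
tcp_rot: [3.141, -0.0, 0.156]
ft_force: [-9.8, -1.9, 14.8]
opening: 0.293
grip_force: 36.5
```

drive_tool --targets '[{"jaw":0,"travel":[0,0,0.0007],"twist":0},{"jaw":0,"travel":[0,0,0.0015],"twist":0},{"jaw":0,"travel":[0,0,0.0015],"twist":0}]'

```text
t: 9.35
eef_pos: [607.0, 111.6, 71.5]
tcp_rot: [3.141, -0.001, 0.156]
ft_force: [-11.2, -0.8, 17.3]
opening: 0.295
grip_force: 41.8
```

```bash
python3 - <<'E'
from h import *
s=state();print(s["eef_pos"],s["tcp_rot"],s["opening"]*95,s["ft_force"],s["moment"])
T=read_camera("top");S=read_camera("side")
for n,c,b in [("t",T,(230,140,340,222)),("s",S,(240,120,384,220))]:
    x0,y0,x1,y1=b;cv2.imwrite(f"pics/{n}3.png",cv2.cvtColor(cv2.resize(c["frame"][y0:y1,x0:x1],(390,300),interpolation=cv2.INTER_CUBIC),cv2.COLOR_RGB2BGR))
cv2.imwrite("pics/m3.png",np.hstack([cv2.imread("pics/t3.png"),cv2.imread("pics/s3.png")]))
E
```

```text
[606.951973   111.64558159  71.52735359] [ 3.14132776e+00 -8.47359588e-04  1.56121476e-01] 28.018329082215477 [-11.19915655  -0.7619046   17.3174463 ] [-0.42250999  1.33110933  0.09692012]
```

View pics/m3.png

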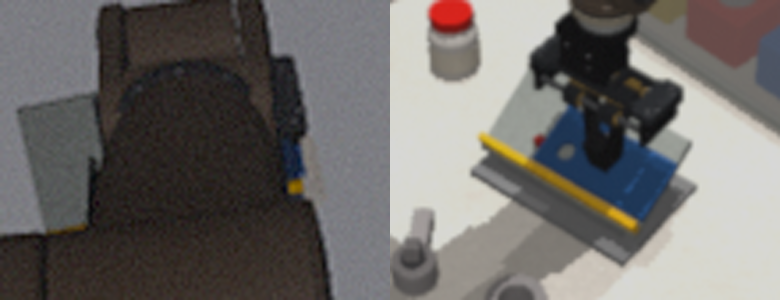

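The side view at right shows the plate lying against the face with the hole at (565,152) beside the pin at (538,142). Next I lift along the normal and shift toward the pin end.

drive_tool --targets '[{"jaw":0,"travel":[-0.002,0,-0.004],"twist":0},{"jaw":0,"travel":[-0.004,0,-0.008],"twist":0},{"jaw":0,"travel":[-0.007,0,-0.014],"twist":0},{"jaw":0,"travel":[-0.0075,0,-0.016],"twist":0},{"jaw":0,"travel":[-0.0075,0,-0.016],"twist":0}]'

```text
t: 9.87
eef_pos: [600.0, 110.4, 86.1]
tcp_rot: [-3.142, -0.001, 0.155]
ft_force: [0.2, -0.2, -3.4]
opening: 0.296
grip_force: 41.1
```

```bash
cat >> h.py <<'E'
def fc(P): d=np.array(P)-F0; return np.array([d@ux,d@uy,d@un]).round(1)
def ax(): s=state(); return fc(s["eef_pos"]+[0,0,18.8])
E
python3 - <<'E'
from h import *
s=state();print("prev axis",fc([606.95,111.65,71.5+18.8]),"now",ax(),s["ft_force"],s["moment"])
c=read_camera("wrist");d=read_camera("side")
im=np.hstack([cv2.resize(c["frame"][100:300,100:540],(400,300)),cv2.resize(d["frame"][130:220,260:380],(400,300))]);cv2.imwrite("pics/w4.png",cv2.cvtColor(im,cv2.COLOR_RGB2BGR))
# top-edge corners of plate in the side view
H=hsv(d);m=(H[...,0]>98)&(H[...,0]<125)&(H[...,1]>120)
q=cv2.convexHull(big(m,(270,140,370,220)));print(cv2.approxPolyDP(q,2,True)[:,0].tolist())
R=np.array(d["R"])
for nm,nn in [("flat28",1),]:
  A=s["eef_pos"]+[0,0,18.8]
  for al in (16,20,24,28,32):
    b=np.radians(al);X=np.array([np.cos(psi)*np.cos(b),np.sin(psi)*np.cos(b),np.sin(b)]);N=np.cross(X,uy)
    out=[]
    for x,y in [(40,85),(40,-85),(-40,-85),(-40,85),(-12,52)]:
        p=R@(A+x*X+y*uy-(34.6-8)*N)+d["t"];out.append((round(d["fx"]*p[0]/p[2]+d["cx"],1),round(d["fy"]*p[1]/p[2]+d["cy"],1)))
    print(al,out)
E
```

```text
prev axis [  5.3 -45.   31.4] now [  6.  -45.1  47.6] [ 0.21526371 -0.15459249 -3.42199673] [0.00375222 0.13963633 0.04033398]
[[305, 153], [343, 172], [332, 190], [293, 170]]
16 [(np.float64(306.3), np.float64(152.1)), (np.float64(346.6), np.float64(171.9)), (np.float64(332.7), np.float64(189.5)), (np.float64(292.2), np.float64(168.4)), (np.float64(304.7), np.float64(166.5))]
20 [(np.float64(306.4), np.float64(151.2)), (np.float64(346.8), np.float64(171.0)), (np.float64(333.1), np.float64(189.5)), (np.float64(292.8), np.float64(168.5)), (np.float64(305.1), np.float64(166.2))]
24 [(np.float64(306.5), np.float64(150.4)), (np.float64(346.9), np.float64(170.2)), (np.float64(333.6), np.float64(189.4)), (np.float64(293.3), np.float64(168.5)), (np.float64(305.5), np.float64(165.9))]
28 [(np.float64(306.6), np.float64(149.6)), (np.float64(347.1), np.float64(169.3)), (np.float64(334.1), np.float64(189.3)), (np.float64(293.9), np.float64(168.4)), (np.float64(305.9), np.float64(165.6))]
32 [(np.float64(306.6), np.float64(148.8)), (np.float64(347.2), np.float64(168.5)), (np.float64(334.6), np.float64(189.2)), (np.float64(294.4), np.float64(168.3)), (np.float64(306.2), np.float64(165.2))]
```

View pics/w4.png

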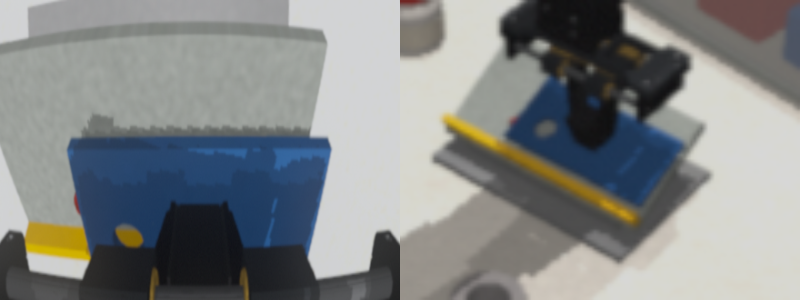

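The wrist view at left shows the plate still tilted parallel to the face, with the pin visible beside its left edge at (77,200). In the side view the short-edge slope fits about 28°. Shifting +y.

drive_tool --targets '[{"jaw":0,"travel":[0,-0.01,0],"twist":0},{"jaw":0,"travel":[0,-0.025,0],"twist":0},{"jaw":0,"travel":[0,-0.04,0],"twist":0},{"jaw":0,"travel":[0,-0.055,0],"twist":0},{"jaw":0,"travel":[0,-0.065,0],"twist":0},{"jaw":0,"travel":[0,-0.07,0],"twist":0},{"jaw":0,"travel":[0,-0.07,0],"twist":0},{"jaw":0,"travel":[0,-0.07,0],"twist":0}]'

```text
t: 10.63
eef_pos: [588.9, 180.0, 85.4]
tcp_rot: [3.142, -0.0, 0.156]
ft_force: [-0.0, 0.5, -2.9]
opening: 0.294
grip_force: 41.1
```

drive_tool --targets '[{"jaw":0,"travel":[-0.006,0,0.003],"twist":0},{"jaw":0,"travel":[-0.009,0,0.005],"twist":0},{"jaw":0,"travel":[-0.009,0,0.009],"twist":0},{"jaw":0,"travel":[-0.009,0,0.009],"twist":0}]'

```text
t: 10.97
eef_pos: [579.7, 177.7, 75.7]
tcp_rot: [-3.142, 0.001, 0.155]
ft_force: [-0.9, -0.1, -3.3]
opening: 0.293
grip_force: 41.1
```

```bash
python3 - <<'E'
from h import *
s=state();print(ax(),s["ft_force"],s["moment"],s["tcp_rot"],s["grip_force"])
E
```

```text
[-7.5 24.4 42.9] [-0.89283657 -0.13587501 -3.28706135] [-0.05810113  0.16469412  0.01286248] [-3.14157169e+00  1.07884720e-03  1.54865184e-01] 41.1478132288903
```

drive_tool --targets '[{"jaw":0,"travel":[-0.001,0,0.001],"twist":0},{"jaw":0,"travel":[-0.002,0,0.002],"twist":0},{"jaw":0,"travel":[-0.0026,0,0.0025],"twist":0},{"jaw":0,"travel":[-0.0026,0,0.0025],"twist":0}]'

```text
t: 11.3
eef_pos: [577.5, 177.8, 73.8]
tcp_rot: [-3.142, 0.0, 0.155]
ft_force: [-0.3, -0.5, -3.3]
opening: 0.295
grip_force: 41.1
```

drive_tool --targets '[{"jaw":0,"travel":[-0.0009,0,0.0005],"twist":0},{"jaw":0,"travel":[-0.0018,0,0.001],"twist":0},{"jaw":0,"travel":[-0.0018,0,0.001],"twist":0}]'

```text
t: 11.55
eef_pos: [575.6, 177.5, 72.9]
tcp_rot: [-3.142, 0.0, 0.156]
ft_force: [0.4, -0.2, -3.9]
opening: 0.297
grip_force: 41.1
```

```bash
python3 - <<'E'
from h import *
s=state();print(ax(),s["ft_force"],s["moment"],s["tcp_rot"],s["grip_force"])
E
```

```text
[-12.4  25.   42.4] [ 0.42478928 -0.1600969  -3.93619172] [-0.0422942   0.12735024 -0.04688434] [-3.14152352e+00  1.35695119e-04  1.55599466e-01] 41.14873162005097
```

drive_tool --targets '[{"jaw":0,"travel":[-0.0009,0,0.0005],"twist":0},{"jaw":0,"travel":[-0.0018,0,0.001],"twist":0},{"jaw":0,"travel":[-0.0018,0,0.001],"twist":0}]'

```text
t: 11.8
eef_pos: [573.8, 177.3, 71.8]
tcp_rot: [-3.142, 0.0, 0.156]
ft_force: [0.1, -0.1, -4.0]
opening: 0.293
grip_force: 41.1
```

drive_tool --targets '[{"jaw":0,"travel":[0.0003,0,0.0008],"twist":0},{"jaw":0,"travel":[0.0007,0,0.0016],"twist":0},{"jaw":0,"travel":[0.0007,0,0.0016],"twist":0}]'

```text
t: 12.05
eef_pos: [574.8, 177.4, 70.2]
tcp_rot: [-3.142, -0.0, 0.156]
ft_force: [0.3, -0.2, -3.2]
opening: 0.294
grip_force: 41.1
```

```bash
python3 - <<'E'
from h import *
s=state();print(ax(),s["ft_force"],s["moment"],s["tcp_rot"],s["grip_force"])
c=read_camera("wrist");d=read_camera("side")
im=np.hstack([cv2.resize(c["frame"][100:300,100:540],(400,300)),cv2.resize(d["frame"][130:220,260:380],(400,300),interpolation=cv2.INTER_CUBIC)]);cv2.imwrite("pics/w5.png",cv2.cvtColor(im,cv2.COLOR_RGB2BGR))
E
```

```text
[-14.4  24.9  40.4] [ 0.33578046 -0.18190884 -3.20408571] [-0.04090998  0.22467771 -0.02572884] [-3.14151774e+00 -1.04560865e-05  1.55504558e-01] 41.14731748122722
```

View pics/w5.png

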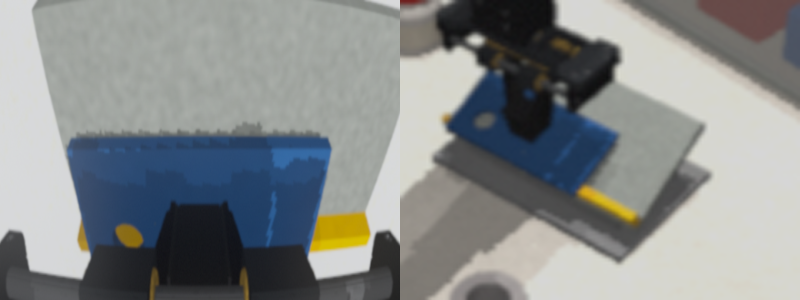

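In the side view the plate seems to overlap the ledge, and the wrist view shows yellow through the hole. I'll check where the plate really is before going on.

```bash
cat >> h.py <<'E'
def proj(c,P,fish=False):
    p=np.array(c["R"])@np.array(P)+c["t"]
    if not fish: return np.round([c["fx"]*p[0]/p[2]+c["cx"],c["fy"]*p[1]/p[2]+c["cy"]],1)
    r=np.hypot(p[0],p[1]);th=np.arctan2(r,p[2]);return np.round([c["cx"]+c["fx"]*th*p[0]/r,c["cy"]+c["fy"]*th*p[1]/r],1)
def pl(A,al,g,x,y,n):
    b=np.radians(al);X=np.array([np.cos(psi)*np.cos(b),np.sin(psi)*np.cos(b),np.sin(b)]);N=np.cross(X,uy)
    return A+x*X+y*uy+(n-g)*N
E
python3 - <<'E'
from h import *
s=state();A=s["eef_pos"]+[0,0,18.8];print(A)
W=read_camera("wrist");S=read_camera("side")
for n,c,f,b in [("w",W,True,(150,170,480,300)),("s",S,False,(265,140,345,200))]:
    print(n,"camera",fc(-np.array(c["R"]).T@c["t"]))
    print("ledge inner top ends",proj(c,face(-52,125,16),f),proj(c,face(-52,-125,16),f),"face top",proj(c,face(65,125,0),f),proj(c,face(65,-125,0),f))
    for al in (0,15,28,40):
        print(al,[proj(c,pl(A,al,32,x,y,8),f).tolist() for x,y in [(40,85),(40,-85),(-40,-85),(-40,85),(-12,52)]])
    H=hsv(c);h,sa,v=[H[...,i].astype(int) for i in range(3)];m=(h>98)&(h<125)&(sa>120)
    q=cv2.convexHull(big(m,b));print("blue",cv2.approxPolyDP(q,2,True)[:,0].tolist())
    y=(h>15)&(h<34)&(sa>150);cs=cv2.findContours(y.astype(np.uint8),0,2)[0];print("yel",[cv2.boundingRect(k) for k in cs if cv2.contourArea(k)>15])
E
```

```text
[574.71296201 177.37182918  89.05441394]
w camera [129.2  24.9 137. ]
ledge inner top ends [184.4 259.7] [506.3 256.3] face top [134.4 107.8] [564.5 118.6]
0 [[182.9, 183.5], [454.4, 183.8], [437.2, 293.0], [199.8, 292.8], [239.2, 260.3]]
15 [[174.5, 180.0], [462.8, 180.4], [434.7, 277.4], [202.3, 277.2], [239.0, 249.8]]
28 [[166.4, 181.2], [470.9, 181.6], [433.7, 263.4], [203.4, 263.1], [238.4, 241.0]]
40 [[158.5, 186.4], [478.8, 186.8], [433.6, 250.2], [203.5, 250.0], [237.3, 233.5]]
blue [[463, 199], [437, 269], [200, 267], [195, 255], [190, 202], [208, 193], [452, 192], [459, 193]]
yel [(227, 336, 189, 11), (365, 280, 8, 46), (265, 280, 9, 46), (186, 251, 10, 15), (228, 250, 29, 15), (442, 242, 65, 25), (595, 57, 45, 62)]
s camera [-324.  -704.9 1271. ]
ledge inner top ends [272.8 163.4] [330.3 193.8] face top [292.7 138.9] [350.2 166.7]
0 [[287.3, 152.9], [325.7, 172.3], [311.1, 185.1], [272.3, 164.5], [284.9, 164.1]]
15 [[288.1, 149.8], [326.6, 169.1], [312.6, 186.0], [273.9, 165.5], [286.1, 163.6]]
28 [[288.3, 147.2], [327.0, 166.4], [314.1, 186.0], [275.6, 165.6], [287.3, 162.9]]
40 [[288.1, 145.1], [327.0, 164.3], [315.8, 185.5], [277.4, 165.2], [288.3, 161.9]]
blue [[286, 152], [324, 170], [311, 187], [275, 168]]
yel [(313, 186, 18, 11), (389, 184, 20, 22), (236, 96, 10, 5)]
```

```bash
python3 - <<'E'
from h import *
from scipy.optimize import least_squares
s=state();A=s["eef_pos"]+[0,0,18.8]
W=read_camera("wrist");S=read_camera("side")
ob=[(W,1,(40,85,8),(190,201)),(W,1,(40,-85,8),(463,199)),(W,1,(-40,-85,8),(437,269)),(W,1,(-40,85,8),(200,267)),(W,1,(-12,52,6),(242,257)),
    (S,0,(40,85,8),(286,151.5)),(S,0,(40,-85,8),(325,170)),(S,0,(-40,-85,4),(311.5,187.5)),(S,0,(-40,85,4),(274.5,168))]
def res(p):
    return np.concatenate([(proj(c,pl(A+p[3]*uy,p[0],p[1],q[0]+p[2],q[1],q[2]),f)-np.array(o))*(.7 if f else 1.5) for c,f,q,o in ob])
r=least_squares(res,[28,32,0,0],diff_step=1e-2,loss="soft_l1");print(r.x,r.fun.round(1))
P=pl(A+r.x[3]*uy,r.x[0],r.x[1],0,0,0)
for x,y in [(-40,85),(-40,-85),(40,85),(40,-85),(-12,52)]: print(x,y,fc(pl(A+r.x[3]*uy,r.x[0],r.x[1],x+r.x[2],y,0)))
E
```

```text
[11.44324277 33.97806735  0.          0.        ] [ -8.5 -15.3  -2.5 -13.7  -1.8   7.3   1.8   8.5  -1.1  -5.9   3.   -0.9
   2.2   0.3   1.3  -0.9  -1.   -2.4]
-40 85 [-62.4 109.9  19.4]
-40 -85 [-62.4 -60.1  19.4]
40 85 [ 14.3 109.9  -3.4]
40 -85 [ 14.3 -60.1  -3.4]
-12 52 [-35.6  76.9  11.4]
```

```bash
sed -i 's/return np.round(\[c\["fx"\]\*p\[0\]\/p\[2\]+c\["cx"\],c\["fy"\]\*p\[1\]\/p\[2\]+c\["cy"\]\],1)/return np.array([c["fx"]*p[0]\/p[2]+c["cx"],c["fy"]*p[1]\/p[2]+c["cy"]])/; s/return np.round(\[c\["cx"\]+c\["fx"\]\*th\*p\[0\]\/r,c\["cy"\]+c\["fy"\]\*th\*p\[1\]\/r\],1)/return np.array([c["cx"]+c["fx"]*th*p[0]\/r,c["cy"]+c["fy"]*th*p[1]\/r])/' h.py
cat >> h.py <<'E'
def fitplate(ob,A):
    from scipy.optimize import least_squares
    res=lambda p:np.concatenate([(proj(c,pl(A+p[3]*uy,p[0],p[1],q[0]+p[2],q[1],q[2]),f)-np.array(o))*(.7 if f else 1.5) for c,f,q,o in ob])
    r=least_squares(res,[28,32,0,0],loss="soft_l1");p=r.x;print("tilt,g,dx,dy",p.round(1),r.fun.round(1))
    for x,y in [(-40,0),(40,0),(-12,52)]: print(x,y,fc(pl(A+p[3]*uy,p[0],p[1],x+p[2],y,0)))
E
python3 - <<'E'
from h import *
s=state();A=s["eef_pos"]+[0,0,18.8]
W=read_camera("wrist");S=read_camera("side")
o1=[(W,1,(40,85,8),(190,201)),(W,1,(40,-85,8),(463,199)),(W,1,(-40,-85,8),(437,269)),(W,1,(-40,85,8),(200,267)),(W,1,(-12,52,6),(242,257))]
o2=[(S,0,(40,85,8),(286,151.5)),(S,0,(40,-85,8),(325,170)),(S,0,(-40,-85,4),(311.5,187.5)),(S,0,(-40,85,4),(274.5,168))]
for o in (o1,o2,o1+o2): fitplate(o,A)
# wrist sanity: where does the ledge / face top really appear?
H=hsv(W);h,sa,v=[H[...,i].astype(int) for i in range(3)]
print("ledge px left/right", (186,251,10,15),(442,242,65,25), "pred inner/outer top right", proj(W,face(-52,-125,16),1),proj(W,face(-58,-125,16),1),proj(W,face(-52,-125,0),1))
g=(cv2.cvtColor(W["frame"],cv2.COLOR_RGB2GRAY));col=g[60:190,320].astype(int);print(np.argsort(-abs(np.diff(cv2.GaussianBlur(g,(5,5),0)[60:190,320].astype(int))))[:4]+60,"pred top",proj(W,face(65,0,0),1))
E
```

```text
tilt,g,dx,dy [ 30.8  33.1 -15.4  -0.1] [-11.2  -1.    0.3   0.6  -6.5   0.4   6.8   1.6   1.   -5.9]
-40 0 [-68.1  24.8   4.9]
40 0 [11.8 24.8  8.7]
-12 52 [-40.2  76.8   6.2]
tilt,g,dx,dy [18.4 72.8  9.5 24.7] [ 2.  -0.3 -0.5  0.1 -0.   0.4 -0.4 -0.1]
-40 0 [-56.5  49.6 -26.2]
40 0 [ 22.3  49.6 -39.5]
-12 52 [-28.9 101.6 -30.8]
tilt,g,dx,dy [ 30.1  32.5 -14.4   0.1] [-11.8  -1.3   0.4   0.3  -6.4   1.    6.2   2.2   0.5  -5.6   0.1  -1.9
  -0.3  -0.5   1.5   3.8  -0.5   2.3]
-40 0 [-67.6  25.1   6.1]
40 0 [12.4 25.1  9. ]
-12 52 [-39.6  77.1   7.1]
ledge px left/right (186, 251, 10, 15) (442, 242, 65, 25) pred inner/outer top right [506.2395489  256.24246673] [503.11557756 260.57719693] [499.70938775 240.71232864]
[ 70  69 185 186] pred top [370.25495297  96.36164848]
```

drive_tool --targets '[{"jaw":0,"travel":[0,0,-0.008],"twist":0},{"jaw":0,"travel":[0.004,0,-0.014],"twist":0},{"jaw":0,"travel":[0.01,0,-0.018],"twist":0},{"jaw":0,"travel":[0.013,0,-0.018],"twist":0},{"jaw":0,"travel":[0.013,0,-0.018],"twist":0},{"jaw":0,"travel":[0.013,0,-0.018],"twist":0}]'

```text
t: 12.95
eef_pos: [587.6, 179.4, 88.2]
tcp_rot: [-3.142, 0.0, 0.155]
ft_force: [0.1, -0.4, -4.5]
opening: 0.295
grip_force: 41.1
```

```bash
python3 - <<'E'
from h import *
print(ax())
W=read_camera("wrist");S=read_camera("side")
a=cv2.resize(W["frame"][165:295,155:485],None,fx=2.4,fy=2.4,interpolation=cv2.INTER_CUBIC)
b=cv2.resize(S["frame"][140:200,262:342],None,fx=4.7,fy=4.7,interpolation=cv2.INTER_CUBIC)
im=np.zeros((a.shape[0]+b.shape[0],a.shape[1],3),np.uint8);im[:a.shape[0]]=a;im[a.shape[0]:,:b.shape[1]]=b
im=cv2.convertScaleAbs(im,alpha=1.4);cv2.imwrite("pics/z.png",cv2.cvtColor(im,cv2.COLOR_RGB2BGR));print(im.shape,a.shape)
np.savez("snap.npz",W=W["frame"],S=S["frame"])
E
```

```text
[ 5.5 24.9 50.2]
(594, 792, 3) (312, 792, 3)
```

View pics/z.png

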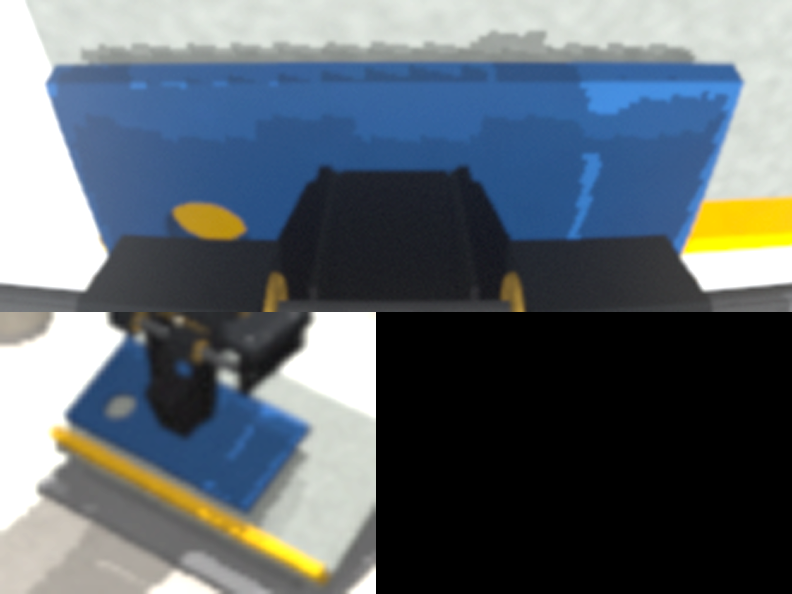

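The zoomed wrist view gives the far corners, at full-image (176,200) and (463,200), and the hole at (242,257). The near edge is hidden by the gripper, so my earlier near corners were wrong. The side view gives corners at (276,162), (315,183) and (328,166), and the hole at (288,160). Refitting.

```bash
python3 - <<'E'
from h import *
s=state();A=s["eef_pos"]+[0,0,18.8]
W=read_camera("wrist");S=read_camera("side")
o1=[(W,1,(40,85,8),(175.8,199.6)),(W,1,(40,-85,8),(463.3,199.6)),(W,1,(40,85,0),(178.8,192.1)),(W,1,(40,-85,0),(461.3,192.1)),(W,1,(-12,52,6),(242,257))]
o2=[(S,0,(40,-85,8),(328,165.5)),(S,0,(-40,-85,8),(315.2,182.6)),(S,0,(-40,85,8),(276.3,162.1)),(S,0,(-12,52,8),(287.7,160))]
for o in (o1,o1+o2): fitplate(o,A)
print("wrist z pred", [proj(W,pl(A,28,32,*q),1).round() for q in [(40,85,8),(40,-85,8),(-12,52,6)]])
# ledge check in wrist: visible ledge near right: rows at col 470
print("ledge observed x=785/2.4+155=482: rows",165+200/2.4,165+250/2.4)
for k in (-60,-80,-100): print([proj(W,face(x,k,n),1).round(1) for x,n in [(-52,0),(-52,16),(-58,16)]])
print("finger tip TCP proj",proj(W,s["eef_pos"],1))
E
```

```text
tilt,g,dx,dy [ 22.9  29.4 -12.4  -0.6] [-0.7  0.2  0.6  0.4  0.3 -0.5 -1.1 -0.2  0.5  0.1]
-40 0 [-49.6  24.3  25.5]
40 0 [30.1 24.3 18.4]
-12 52 [-21.7  76.3  23. ]
tilt,g,dx,dy [ 23.3  29.4 -12.2  -1.1] [-0.4  0.   1.3  0.3  0.6 -0.6 -0.4 -0.4  0.9 -0.1 -1.  -2.3 -2.   0.2
 -1.9  0.4 -1.1 -0.2]
-40 0 [-49.3  23.8  25.1]
40 0 [30.4 23.8 18.6]
-12 52 [-21.4  75.8  22.8]
wrist z pred [array([166., 181.]), array([471., 182.]), array([239., 239.])]
ledge observed x=785/2.4+155=482: rows 248.33333333333334 269.1666666666667
[array([420.9, 248.9]), array([424.8, 264.8]), array([422.8, 268.9])]
[array([442.7, 248.1]), array([447.3, 263.7]), array([445. , 267.7])]
[array([463.3, 247.2]), array([468.4, 262.3]), array([465.9, 266.3])]
finger tip TCP proj [318.56474556 248.3480084 ]
```

The fit is good now, with residuals of about 1 px. The plate is tilted about 23° and has slid 12 mm down-slope in the grip. I'll press it once more clear of the pin, next to the ledge, to reach the full 28°.

drive_tool --targets '[{"jaw":0,"travel":[0,0.02,0],"twist":0},{"jaw":0,"travel":[0,0.04,0],"twist":0},{"jaw":0,"travel":[0,0.06,0],"twist":0},{"jaw":0,"travel":[0,0.07,0],"twist":0},{"jaw":0,"travel":[0,0.07,0],"twist":0},{"jaw":0,"travel":[0.0044,0.07,0.0082],"twist":0},{"jaw":0,"travel":[0.0088,0.07,0.0165],"twist":0},{"jaw":0,"travel":[0.0088,0.07,0.0165],"twist":0}]'

```text
t: 13.82
eef_pos: [607.4, 112.4, 70.4]
tcp_rot: [3.142, 0.001, 0.156]
ft_force: [0.6, -0.1, -3.2]
opening: 0.293
grip_force: 42.3
```

drive_tool --targets '[{"jaw":0,"travel":[0.0007,0,0.0013],"twist":0},{"jaw":0,"travel":[0.0012,0,0.0022],"twist":0},{"jaw":0,"travel":[0.0012,0,0.0022],"twist":0}]'

```text
t: 14.07
eef_pos: [607.5, 112.5, 70.1]
tcp_rot: [3.142, 0.001, 0.157]
ft_force: [-9.0, -2.7, 12.3]
opening: 0.293
grip_force: 43.2
```

```bash
python3 - <<'E'
from h import *
s=state();print(ax(),s["ft_force"],s["moment"],s["grip_force"])
E
```

```text
[  5.3 -44.3  29.8] [-9.02380968 -2.70522003 12.25142944] [-0.55114629  1.24547853 -0.05441371] 43.24500915594399
```

drive_tool --targets '[{"jaw":0,"travel":[0.0007,0,0.0013],"twist":0},{"jaw":0,"travel":[0.0012,0,0.0022],"twist":0},{"jaw":0,"travel":[0.0012,0,0.0022],"twist":0}]'

```text
t: 14.32
eef_pos: [607.9, 112.5, 68.2]
tcp_rot: [3.142, 0.003, 0.157]
ft_force: [-14.8, -3.9, 17.5]
opening: 0.294
grip_force: 46.6
```

drive_tool --targets '[{"jaw":0,"travel":[0.0007,0,0.0013],"twist":0},{"jaw":0,"travel":[0.0007,0,0.0013],"twist":0},{"jaw":0,"travel":[0.0007,0,0.0013],"twist":0}]'

```text
t: 14.57
eef_pos: [608.0, 112.6, 68.0]
tcp_rot: [3.142, 0.004, 0.157]
ft_force: [-21.7, -5.3, 31.1]
opening: 0.289
grip_force: 48.1
```

```bash
cat >> h.py <<'E'
def meas():
    """far-edge corners + hole in the wrist view -> plate pose in the grip"""
    s=state();A=s["eef_pos"]+[0,0,18.8];W=read_camera("wrist");H=hsv(W);h,sa,v=[H[...,i].astype(int) for i in range(3)]
    m=((h>95)&(h<125)&(sa>100)).astype(np.uint8);x0,y0,x1,y1=150,150,490,263
    k=np.zeros_like(m);k[y0:y1,x0:x1]=m[y0:y1,x0:x1];q=cv2.convexHull(big(k));P=q[:,0].astype(float)
    L=P[P[:,0].argmin()];R=P[P[:,0].argmax()];tl=P[(P[:,0]+P[:,1]).argmin()];tr=P[(P[:,1]-P[:,0]).argmin()]
    z=np.zeros_like(m);cv2.fillPoly(z,[q],1);z[:,262:]=0;z=cv2.erode(z,np.ones((5,5)));w=((z>0)&(v>70)&~((h>90)&(h<130)&(sa>90)))
    hp=cv2.findContours(w[:, :300].astype(np.uint8),0,2)[0];hp=max(hp,key=cv2.contourArea);b=cv2.boundingRect(hp);hc=(b[0]+b[2]/2-.5,b[1]+b[3]/2-.5)
    print("corners",L,R,tl,tr,"hole",b);print("axis",ax(),s["ft_force"].round(1))
    fitplate([(W,1,(40,85,8),L),(W,1,(40,-85,8),R),(W,1,(40,85,0),tl),(W,1,(40,-85,0),tr),(W,1,(-12,52,6),hc)],A)
E
python3 -c "
from h import *
meas()"
```

```text
corners [172. 205.] [465. 203.] [175. 197.] [462. 196.] hole (228, 247, 29, 12)
axis [  4.7 -44.3  27.8] [-21.7  -5.3  31.1]
tilt,g,dx,dy [ 31.6  29.1 -15.8   0.2] [-0.4  0.1  0.2  1.9  0.3 -1.5 -0.4 -0.3  0.2  0.1]
-40 0 [-49.1 -44.1  -4.7]
40 0 [ 30.7 -44.1   0.3]
-12 52 [-21.2   7.9  -3. ]
```

drive_tool --targets '[{"jaw":0,"travel":[-0.002,0,-0.004],"twist":0},{"jaw":0,"travel":[-0.004,0,-0.008],"twist":0},{"jaw":0,"travel":[-0.0075,0,-0.0145],"twist":0},{"jaw":0,"travel":[-0.0075,0,-0.0165],"twist":0},{"jaw":0,"travel":[-0.0075,0,-0.0165],"twist":0},{"jaw":0,"travel":[-0.0075,-0.01,-0.0165],"twist":0},{"jaw":0,"travel":[-0.0075,-0.03,-0.0165],"twist":0}]'

```text
t: 15.2
eef_pos: [598.3, 139.9, 82.3]
tcp_rot: [3.142, 0.0, 0.153]
ft_force: [0.0, 0.4, -3.2]
opening: 0.291
grip_force: 46.3
```

drive_tool --targets '[{"jaw":0,"travel":[0,-0.02,0],"twist":0},{"jaw":0,"travel":[0,-0.03,0],"twist":0},{"jaw":0,"travel":[0,-0.04,0],"twist":0},{"jaw":0,"travel":[0,-0.04,0],"twist":0},{"jaw":0,"travel":[0,-0.04,0],"twist":0}]'

```text
t: 15.62
eef_pos: [591.8, 180.3, 82.5]
tcp_rot: [3.142, 0.0, 0.156]
ft_force: [0.2, 0.2, -3.3]
opening: 0.293
grip_force: 46.2
```

```bash
python3 -c "
from h import *
meas()"
```

```text
corners [173. 206.] [465. 202.] [175. 197.] [462. 195.] hole (228, 247, 29, 13)
axis [ 6.7 24.6 43.1] [ 0.2  0.2 -3.3]
tilt,g,dx,dy [ 31.4  29.1 -15.8   0.1] [-0.9 -0.6  0.3  2.6  0.5 -1.4 -0.4  0.4  0.4  0.1]
-40 0 [-47.3  25.2  10.8]
40 0 [32.5 25.2 15.5]
-12 52 [-19.4  77.2  12.5]
```

drive_tool --targets '[{"jaw":0,"travel":[0,0,0.0025],"twist":0},{"jaw":0,"travel":[-0.001,0,0.0045],"twist":0},{"jaw":0,"travel":[-0.0015,0,0.005],"twist":0},{"jaw":0,"travel":[-0.0015,0,0.005],"twist":0}]'

```text
t: 16.0
eef_pos: [590.2, 179.3, 77.3]
tcp_rot: [-3.142, 0.001, 0.155]
ft_force: [0.3, 0.2, -4.1]
opening: 0.292
grip_force: 46.2
```

drive_tool --targets '[{"jaw":0,"travel":[-0.0009,0,0.0005],"twist":0},{"jaw":0,"travel":[-0.0018,0,0.001],"twist":0},{"jaw":0,"travel":[-0.0018,0,0.001],"twist":0}]'

```text
t: 16.25
eef_pos: [589.4, 179.4, 77.1]
tcp_rot: [-3.142, -0.002, 0.155]
ft_force: [3.4, -1.8, -1.5]
opening: 0.292
grip_force: 46.2
```

```bash
python3 -c "
from h import *
s=state();print(ax(),s['ft_force'],s['moment'])"
```

```text
[ 1.9 24.7 39.6] [ 3.41558253 -1.8496792  -1.50781779] [-0.35306591 -0.56040941 -0.18102529]
```

drive_tool --targets '[{"jaw":0,"travel":[0.0004,0,0.0007],"twist":0},{"jaw":0,"travel":[0.0007,0,0.0013],"twist":0},{"jaw":0,"travel":[0.0007,0,0.0013],"twist":0}]'

```text
t: 16.5
eef_pos: [590.1, 179.8, 75.8]
tcp_rot: [-3.141, -0.002, 0.155]
ft_force: [4.5, 0.3, 1.5]
opening: 0.29
grip_force: 46.2
```

drive_tool --targets '[{"jaw":0,"travel":[0.0002,0,0.0005],"twist":0},{"jaw":0,"travel":[0.0004,0,0.001],"twist":0},{"jaw":0,"travel":[0.0004,0,0.001],"twist":0}]'

```text
t: 16.75
eef_pos: [590.2, 179.8, 75.4]
tcp_rot: [-3.141, -0.002, 0.156]
ft_force: [1.8, -1.3, 10.3]
opening: 0.297
grip_force: 46.0
```

```bash
python3 -c "
from h import *
s=state();print(ax(),s['ft_force'],s['moment'])
meas()"
```

```text
[ 1.9 24.9 37.7] [ 1.81742213 -1.2895415  10.2927512 ] [ 0.1127131   0.02851281 -0.09547415]
corners [172. 204.] [465. 202.] [175. 197.] [461. 195.] hole (228, 247, 29, 13)
axis [ 2.  25.  37.7] [ 1.8 -1.3 10.3]
tilt,g,dx,dy [ 30.7  29.2 -15.2   0.3] [-0.4  0.1 -0.   1.8  0.4 -1.9 -0.  -0.3  0.1  0.2]
-40 0 [-51.9  25.2   6. ]
40 0 [28.  25.2  9.7]
-12 52 [-23.9  77.2   7.3]
```

Contact is on the ledge and the pin, with the plate parallel to the face and the hole 25 mm past the pin. Releasing.

drive_tool --targets '[{"jaw":0.5,"travel":[0,0,0],"twist":0},{"jaw":0.5,"travel":[0,0,0],"twist":0},{"jaw":0.5,"travel":[0,0,0],"twist":0},{"jaw":0.5,"travel":[0,0,0],"twist":0},{"jaw":0.5,"travel":[0,0,0],"twist":0},{"jaw":0.5,"travel":[0,0,0],"twist":0},{"jaw":0.5,"travel":[0,0,0],"twist":0}]'

```text
t: 17.38
eef_pos: [589.5, 179.8, 74.1]
tcp_rot: [-3.141, 0.001, 0.156]
ft_force: [-0.9, -0.9, 1.0]
opening: 0.494
grip_force: 0.4
```

```bash
python3 -c "
from h import *
s=state();print(s['opening']*95)
meas()
S=read_camera('side');np.save('s_rel.npy',S['frame'])"
```

```text
46.93291199170464
corners [172. 201.] [461. 189.] [175. 194.] [457. 184.] hole (226, 247, 30, 14)
axis [ 0.6 25.  36.9] [-0.9 -0.9  1. ]
tilt,g,dx,dy [ 25.1  31.  -12.2   1.5] [-0.3 -2.1  0.1  6.5  0.7 -3.3 -0.1  3.9 -0.4 -0.1]
-40 0 [-53.1  26.5   8.6]
40 0 [26.8 26.5  4.5]
-12 52 [-25.2  78.5   7.1]
```

Released. The plate is propped: its −y end has settled and the hole is about 26 mm past the pin. I'll centre the fingers around the knob, then nudge toward −y.

drive_tool --targets '[{"jaw":0.5,"travel":[0,0,-0.005],"twist":0},{"jaw":0.5,"travel":[-0.007,0,-0.004],"twist":0},{"jaw":0.45,"travel":[-0.0143,0,0],"twist":0},{"jaw":0.42,"travel":[-0.0143,0,0],"twist":0},{"jaw":0.42,"travel":[-0.0143,0,0],"twist":0}]'

```text
t: 17.9
eef_pos: [575.0, 177.5, 74.1]
tcp_rot: [-3.142, 0.001, 0.156]
ft_force: [0.3, 0.2, 0.3]
opening: 0.425
grip_force: 0.0
```

drive_tool --targets '[{"jaw":0.42,"travel":[0,0.001,0],"twist":0},{"jaw":0.42,"travel":[0,0.002,0],"twist":0},{"jaw":0.42,"travel":[0,0.003,0],"twist":0},{"jaw":0.42,"travel":[0,0.004,0],"twist":0},{"jaw":0.42,"travel":[0,0.005,0],"twist":0},{"jaw":0.42,"travel":[0,0.006,0],"twist":0},{"jaw":0.42,"travel":[0,0.007,0],"twist":0},{"jaw":0.42,"travel":[0,0.008,0],"twist":0}]'

```text
t: 18.57
eef_pos: [576.7, 169.6, 74.2]
tcp_rot: [-3.141, 0.0, 0.155]
ft_force: [-0.8, 1.3, -1.0]
opening: 0.421
grip_force: 0.9
```

```bash
python3 -c "
from h import *
s=state();print(s['opening']*95,s['moment'])
meas()"
```

```text
40.0397759787032 [0.19166628 0.31675851 0.00647406]
corners [157. 183.] [453. 166.] [159. 176.] [450. 161.] hole (213, 228, 33, 16)
axis [-11.8  16.8  43.7] [-0.8  1.3 -1. ]
tilt,g,dx,dy [29.1 36.2 -2.8  9.1] [-0.4 -1.7  0.5  9.9  1.5 -3.1 -0.3  6.9 -0.9 -0.2]
-40 0 [-53.9  26.1   6.7]
40 0 [26.1 26.1  8.2]
-12 52 [-25.9  78.1   7.2]
```

drive_tool --targets '[{"jaw":0.42,"travel":[0,0.0012,0],"twist":0},{"jaw":0.42,"travel":[0,0.0024,0],"twist":0},{"jaw":0.42,"travel":[0,0.0036,0],"twist":0},{"jaw":0.42,"travel":[0,0.0048,0],"twist":0},{"jaw":0.42,"travel":[0,0.006,0],"twist":0},{"jaw":0.42,"travel":[0,0.0072,0],"twist":0},{"jaw":0.42,"travel":[0,0.0084,0],"twist":0},{"jaw":0.42,"travel":[0,0.01,0],"twist":0}]'

```text
t: 19.28
eef_pos: [578.5, 159.6, 74.3]
tcp_rot: [-3.142, -0.0, 0.156]
ft_force: [0.2, 2.9, -1.6]
opening: 0.419
grip_force: 0.9
```

```bash
python3 -c "
from h import *
meas()"
```

```text
corners [156. 186.] [453. 167.] [158. 178.] [448. 160.] hole (214, 228, 31, 15)
axis [-11.6   6.6  43.6] [ 0.2  2.9 -1.6]
tilt,g,dx,dy [31.3 36.6 -4.9  9.8] [-0.4 -2.2 -0.3 10.9  1.4 -3.2  0.5  9.  -1.2 -0.2]
-40 0 [-54.3  16.6   4.5]
40 0 [25.5 16.6  9.1]
-12 52 [-26.4  68.6   6.1]
```

Moving smoothly at 3 N, with the plate at y ≈ 16.6. Continuing.

drive_tool --targets '[{"jaw":0.42,"travel":[0,0.0012,0],"twist":0},{"jaw":0.42,"travel":[0,0.0024,0],"twist":0},{"jaw":0.42,"travel":[0,0.0036,0],"twist":0},{"jaw":0.42,"travel":[0,0.0048,0],"twist":0},{"jaw":0.42,"travel":[0,0.006,0],"twist":0},{"jaw":0.42,"travel":[0,0.0072,0],"twist":0},{"jaw":0.42,"travel":[0,0.0084,0],"twist":0},{"jaw":0.42,"travel":[0,0.0095,0],"twist":0}]'

```text
t: 20.0
eef_pos: [579.9, 150.1, 74.4]
tcp_rot: [3.142, -0.0, 0.156]
ft_force: [0.4, 1.5, -0.6]
opening: 0.422
grip_force: 0.5
```

drive_tool --targets '[{"jaw":0.42,"travel":[0,0.001,0],"twist":0},{"jaw":0.42,"travel":[0,0.002,0],"twist":0},{"jaw":0.42,"travel":[0,0.003,0],"twist":0}]'

```text
t: 20.25
eef_pos: [580.3, 147.4, 74.3]
tcp_rot: [-3.141, -0.0, 0.155]
ft_force: [-0.4, 2.9, -0.3]
opening: 0.424
grip_force: 1.4
```

```bash
python3 -c "
from h import *
meas()"
```

```text
corners [165. 169.] [455. 167.] [168. 163.] [451. 160.] hole (219, 214, 30, 21)
axis [-11.7  -5.7  43.7] [-0.4  2.9 -0.3]
tilt,g,dx,dy [29.3 44.3 -1.   6.1] [-0.5  0.   0.   1.1  0.6 -1.8 -0.1 -0.  -0.   0.1]
-40 0 [-51.7   0.5  -1.5]
40 0 [28.3  0.5  0.3]
-12 52 [-23.7  52.5  -0.9]
```

The hole has dropped over the pin: the plate lies flat (n≈0) and its centre is at y≈0.5. Backing off and retreating.

drive_tool --targets '[{"jaw":0.5,"travel":[0,-0.003,0],"twist":0},{"jaw":0.6,"travel":[0,-0.006,0],"twist":0},{"jaw":0.7,"travel":[0,-0.006,0],"twist":0},{"jaw":0.7,"travel":[0,-0.006,0],"twist":0},{"jaw":0.7,"travel":[0,-0.006,-0.02],"twist":0},{"jaw":0.7,"travel":[0,-0.006,-0.05],"twist":0},{"jaw":0.7,"travel":[0,-0.006,-0.085],"twist":0},{"jaw":0.7,"travel":[0,-0.006,-0.12],"twist":0}]'

```text
t: 20.97
eef_pos: [579.0, 153.2, 195.4]
tcp_rot: [3.142, 0.001, 0.156]
ft_force: [0.4, 1.3, -0.2]
opening: 0.703
grip_force: 0.0
```

drive_tool --targets '[{"jaw":0.7,"travel":[-0.03,0.02,-0.02],"twist":0},{"jaw":0.7,"travel":[-0.06,0.04,-0.04],"twist":0},{"jaw":0.7,"travel":[-0.09,0.07,-0.06],"twist":0},{"jaw":0.7,"travel":[-0.1,0.1,-0.08],"twist":0},{"jaw":0.7,"travel":[-0.1,0.13,-0.08],"twist":0},{"jaw":0.7,"travel":[-0.1,0.15,-0.08],"twist":0},{"jaw":0.7,"travel":[-0.1,0.15,-0.08],"twist":0},{"jaw":0.7,"travel":[-0.1,0.15,-0.08],"twist":0}]'

```text
t: 21.63
eef_pos: [503.7, -11.1, 274.3]
tcp_rot: [-3.141, 0.0, 0.153]
ft_force: [0.3, 0.1, -0.4]
opening: 0.701
grip_force: 0.0
```

```bash
python3 - <<'E'
from h import *
S=read_camera("side");T=read_camera("top")
a=cv2.resize(S["frame"][80:330,180:500],(400,312));b=cv2.resize(S["frame"][130:210,260:360],(400,312),interpolation=cv2.INTER_CUBIC)
cv2.imwrite("pics/f.png",cv2.cvtColor(np.hstack([a,b]),cv2.COLOR_RGB2BGR))
print("pred corners docked",[proj(S,face(-12+x,y,8)).round(1).tolist() for x,y in [(40,85),(40,-85),(-40,-85),(-40,85),(-12,52)]])
E
```

```text
pred corners docked [[294.9, 150.5], [334.0, 169.9], [321.2, 189.6], [282.3, 169.0], [294.0, 166.2]]
```

View pics/f.png

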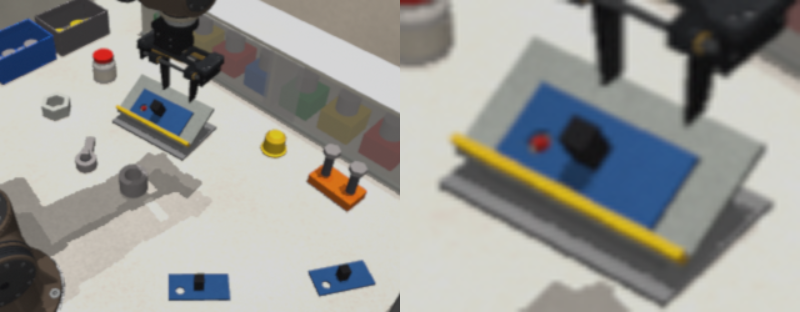

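The plate lies flat along the ledge with the red pin visible in its hole at crop (540,143). The bystanders are in place and the gripper is clear. Handing in.

```bash
python3 -c "
from cell import *
print(job_done())"
```

```text
the job is handed in; nothing more can be done
None
```

The plate is docked flat against the yellow ledge with its hole over the red pin, the other items look undisturbed in the final picture, and the job is handed in at about 22 s.

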